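Pack the jars into the ratchet carrier for an outside catering job

TASK

Get the jar carrier ready for the van: flip its red pawl lever out of the teeth and draw the sliding stop all the way back. Try the cap of each jar on the counter, fully tighten the loose ones before those jars go into the carrier, and stand all the jars upright in the carrier's row between the end plate and the stop. Then flip the pawl back into the teeth with the stop pushed up so that the jars are held snugly in one close row against the end plate, leaving the tart tray and the squeeze bottle where they are.

Things in the scene. Friction and masses are not known exactly. Their poses are not given: they have to be found in the camera images.
- rack: steel jar carrier, fixed. Origin on the counter under its row of jars; x across the row, y along it to the end plate, z up. Floor 8 mm above the counter, base 150 x 384 mm. The row (x = 0) lies between two wire rails, 68 mm apart inside, tops at 48 mm; it runs from the end plate (y = 165 mm, top at 83 mm) to y = -190 mm. Toothed bar at x = 75 mm: pitch 12 mm, tops at 31 mm
- row_end (a point): on the row's floor, middle of the inner face of the end plate (axes as rack); the row runs from here along -y of the carrier
- row_back (a point): on the row's floor at its rear end, 355 mm behind row_end
- stop (a joint): sliding stop, m: the clear length of the row between end plate and stop face, 0 (shut) to 0.29 (fully back). Slides with about 2 N friction and stays where left. Pawl in the teeth: it can be pushed towards the end plate, clicking, but drawing back is blocked within 12 mm. Pawl out: it slides both ways. Pushed against jars it slides them along the row (up to 3 N each)
- stop_face (a point): on the row's floor, middle of the stop's front face (the face that meets the jars; plate 60 mm wide, 71 mm tall); moves with the stop (axes as rack)
- stop_grip (a point): centre of the black grip block on top of the stop, 24 mm (across the row) x 22 mm (along it) x 34 mm tall, its centre 97 mm above the counter and 36 mm behind the stop's face; pinch it from above across the row
- pawl (a joint): red pawl lever on the stop, rad: 0 = tip in the teeth, lever leaning 30 deg back, away from the end plate (up to 0.35 when riding on a tooth); 1.15 = flipped out, leaning 36 deg forward. Swings along the row about a pin 56 mm above the counter, 12 mm behind the stop face, 75 mm from the row's middle (carrier +x). Weighted: falls to its side of upright (0.52); under 1 N pushes it over
- pawl_knob (a point): centre of the red ball knob (20 mm diameter) at the end of the pawl lever, 60 mm from its pin
- jar1: opaque white jar, paper label with dark red band, brass lug cap, 0.18 to 0.29 kg; starts standing on the counter, may be absent. Body 60 mm diameter, 84 mm tall; cap 54 mm diameter, from 88 to 112 mm above the underside. Origin: centre of its underside; z up its axis, x towards the red tick on its shoulder. It can be lifted by the cap
- jar2: opaque white jar, paper label with ochre band, brass lug cap, 0.18 to 0.29 kg; starts standing on the counter, may be absent. Body 60 mm diameter, 84 mm tall; cap 54 mm diameter, from 88 to 112 mm above the underside. Origin: centre of its underside; z up its axis, x towards the red tick on its shoulder. It can be lifted by the cap
- jar3: opaque white jar, paper label with green band, brass lug cap, 0.18 to 0.29 kg; starts standing on the counter, may be absent. Body 60 mm diameter, 84 mm tall; cap 54 mm diameter, from 88 to 112 mm above the underside. Origin: centre of its underside; z up its axis, x towards the red tick on its shoulder. It can be lifted by the cap
- jar4: opaque white jar, paper label with blue band, brass lug cap, 0.18 to 0.29 kg; starts standing on the counter, may be absent. Body 60 mm diameter, 84 mm tall; cap 54 mm diameter, from 88 to 112 mm above the underside. Origin: centre of its underside; z up its axis, x towards the red tick on its shoulder. It can be lifted by the cap
- cap1 (a joint): quarter-turn cap of jar1, rad: 0 = tight (at its stop), grows to 1.2 as it is turned anticlockwise seen from above; a loose one starts at 0.3 to 1.0. Tighten clockwise. Friction 0.012 N m, less than the jar's foot on the counter, so the jar need not be held; once tight, the whole jar turns. The red line on the cap meets the jar's red tick when tight. Never comes off
- cap2 (a joint): quarter-turn cap of jar2, rad: 0 = tight (at its stop), grows to 1.2 as it is turned anticlockwise seen from above; a loose one starts at 0.3 to 1.0. Tighten clockwise. Friction 0.012 N m, less than the jar's foot on the counter, so the jar need not be held; once tight, the whole jar turns. The red line on the cap meets the jar's red tick when tight. Never comes off
- cap3 (a joint): quarter-turn cap of jar3, rad: 0 = tight (at its stop), grows to 1.2 as it is turned anticlockwise seen from above; a loose one starts at 0.3 to 1.0. Tighten clockwise. Friction 0.012 N m, less than the jar's foot on the counter, so the jar need not be held; once tight, the whole jar turns. The red line on the cap meets the jar's red tick when tight. Never comes off
- cap4 (a joint): quarter-turn cap of jar4, rad: 0 = tight (at its stop), grows to 1.2 as it is turned anticlockwise seen from above; a loose one starts at 0.3 to 1.0. Tighten clockwise. Friction 0.012 N m, less than the jar's foot on the counter, so the jar need not be held; once tight, the whole jar turns. The red line on the cap meets the jar's red tick when tight. Never comes off
- tart_tray: bystander: a steel tray 160 x 260 x 22 mm with tartlets on it; origin: centre of its underside
- squeeze_bottle: bystander: a blue squeeze bottle, 56 mm diameter, 160 mm tall; origin: centre of its underside

How it is judged:
On the way, in this order (a step that is already met when the one before it is completed fails the run):
1. the pawl lever is flipped out of the teeth (value of joint pawl above 0.9 rad), for 0.2 s.
2. the stop is drawn all the way back (row at least 270 mm long) (value of joint stop above 0.27 m), for 0.2 s.
3. every jar stands upright in the row between end plate and stop, its cap tight (x of jar1 in the frame of row_end between -0.012 and 0.012 m and z of each of jar1, jar2, jar3, jar4 in the frame of row_end below 0.006 m and y of each of jar1, jar2, jar3, jar4 in the frame of row_end below -0.02 m and y of each of jar1, jar2, jar3, jar4 in the frame of stop_face above 0.02 m and angle between each of jar1, jar2, jar3, jar4's own z axis and vertical below 0.1 rad and x of jar2 in the frame of row_end between -0.012 and 0.012 m and x of jar3 in the frame of row_end between -0.012 and 0.012 m and x of jar4 in the frame of row_end between -0.012 and 0.012 m and value of joint each of cap1, cap2, cap3, cap4 below 0.12 rad), for 0.2 s.
At the end, for the whole second after the job is handed in: Every jar present stands upright on the floor of the row between end plate and stop, cap tight (within 0.12 rad of its stop); one jar within 8 mm of the end plate, neighbours within 8 mm of each other, the stop within 14 mm of the last jar; the pawl is down in the teeth; all at rest (all of step 3 and value of joint pawl below 0.45 rad and value of joint stop below 0.266 m and y of any of jar1, jar2, jar3, jar4 in the frame of row_end above -0.038 m and y of any of jar1, jar2, jar3, jar4 in the frame of stop_face below 0.044 m and (horizontal distance between jar1 and jar2 below 0.068 m or horizontal distance between jar1 and jar3 below 0.068 m or horizontal distance between jar1 and jar4 below 0.068 m) and (horizontal distance between jar2 and jar1 below 0.068 m or horizontal distance between jar2 and jar3 below 0.068 m or horizontal distance between jar2 and jar4 below 0.068 m) and (horizontal distance between jar3 and jar1 below 0.068 m or horizontal distance between jar3 and jar2 below 0.068 m or horizontal distance between jar3 and jar4 below 0.068 m) and (horizontal distance between jar4 and jar1 below 0.068 m or horizontal distance between jar4 and jar2 below 0.068 m or horizontal distance between jar4 and jar3 below 0.068 m) and linear speed of each of jar1, jar2, jar3, jar4 below 0.02 m/s); the robot touches nothing.
It fails at once if a jar was set down in the row with its cap still loose (over 0.2 rad) ((x of jar1 in the frame of row_end between -0.025 and 0.025 m and z of jar1 in the frame of row_end below 0.006 m and y of jar1 in the frame of row_end between -0.32 and -0.02 m and value of joint cap1 above 0.2 rad) or (x of jar2 in the frame of row_end between -0.025 and 0.025 m and z of jar2 in the frame of row_end below 0.006 m and y of jar2 in the frame of row_end between -0.32 and -0.02 m and value of joint cap2 above 0.2 rad) or (x of jar3 in the frame of row_end between -0.025 and 0.025 m and z of jar3 in the frame of row_end below 0.006 m and y of jar3 in the frame of row_end between -0.32 and -0.02 m and value of joint cap3 above 0.2 rad) or (x of jar4 in the frame of row_end between -0.025 and 0.025 m and z of jar4 in the frame of row_end below 0.006 m and y of jar4 in the frame of row_end between -0.32 and -0.02 m and value of joint cap4 above 0.2 rad)).
It fails at once if the tart tray was pushed more than 30 mm (distance of tart_tray from where it was at the start of the episode above 0.03 m).
It fails at once if the squeeze bottle was pushed more than 30 mm (distance of squeeze_bottle from where it was at the start of the episode above 0.03 m).
Of jar2, jar3, jar4 only 2 to 3 are there at a start; the rules pass over those that are not, and their reading is None.
At some moment in a run one of jar1, jar2, jar3, jar4 may be knocked a few centimetres aside while the robot is not near it.
Once in a run the grip may slacken for a moment while it holds something.
It also fails if it takes over 208 s, if anything falls off the work surface, if the arm or the gripper's body presses on something with over 40 N, if the wrist force passes 120 N, or if a joint passes its speed limit or range.

ROBOT

A 6-joint arm with a two-finger parallel gripper is mounted at the origin on the work surface. World frame = base frame: x ahead of the robot, y to its left, z up, the work surface at z = 0. Lengths are in m, angles in rad, forces in N, time in s.
With the tool pointing down it reaches from about 0.4 to 0.825 m from the base axis. Payload 7 kg.
Tool frame: the origin (TCP) lies on the front face of the gripper's body, between the roots of the fingers; the fingertips stand 73 mm ahead of it and the grasp point (between the pads) lies 54 mm ahead of it; z points along the fingers, y is the direction in which the jaws open and shut (so a half turn about z gives the same grasp; the last joint's range is limited). The gripper opens to 85 mm and grips with 20 to 120 N. Pads are 22 mm wide; open, the fingers measure 114 mm over their backs; the gripper's body (76 mm by 85 mm) begins 54 mm behind the grasp point. The pads swing forward as they close: fully open they stand 13 mm farther back than shut.
Start: joints at [-0.952, 0.359, 0.012, 0, -1.224, -0.288], TCP at [0.219, -0.638, 0.304] pointing down, gripper open.
Joint ranges: [-3.07, 3.07], [-1.43, 2.12], [-1.02, 1.25], [-3.03, 1.67], [-3.05, -0], [-3.03, 3.03]. Speed limits (rad/s): [2.39, 2.39, 3.01, 3.14, 3.14, 3.14].

INTERFACE

Orientations are given as a unit quaternion [w, x, y, z].
In Python, from station import env gives the robot as it stands.
- The arm moves only by the shell command python3 -m creep 'ROWS' [FORCE]. ROWS is JSON, one flat list of numbers, 7 for each row, row after row: the shift along the tool's x, y, z in cm, then the turn, a rotation vector about the tool's x, y, z in rad, then the closure in counts, from 0 (fully open) to 255 (shut). In form: [dx, dy, dz, wx, wy, wz, gripper, dx, dy, dz, wx, wy, wz, gripper, ...]. A call has 1 to 12 rows; each row is the pose to reach, as a shift and turn from the pose commanded when the call began, along the tool's axes at that moment; what a row does not reach only later rows make up. A row lasts 1/10 s, in which the tool goes at most 50 mm and 8.59 degrees, less where a joint would pass 70% of its speed; a pose out of reach is approached as far as the arm can. A call with a gripper value outside its range is refused whole. The fingers move at their own pace and stop on an object; FORCE is the grip in N (left out, the last holds). Time passes only in rows, so rows that repeat a pose let the fingers close. It gives the time, the measured TCP pose, the force and the opening at its end, in the units of the state.
- env.observe(): the state, without advancing time (a new reading comes with each control period).
- env.read_camera(name): name is "side" or "top" or "wrist"; returns a dict with "color" (400x640x3 uint8, red, green, blue), "intrinsics" (3x3 intrinsics, pixels), "R" (3x3) and "t" (3): a world point X has camera coordinates R X + t. Camera axes: x right, y down, z forward; pixel columns grow to the right and rows downward; lengths in m; the calibration is good to about 2 mm. A picture is of the moment at which its call begins. There is no depth.
- env.finish_job(): hands the job in, once; it reports no verdict.
The state is a dict: "clock": time; "joints": joint angles; "qd": joint speeds; "tau": joint torques, N m; "tcp_pos": TCP position; "tcp_rot": TCP orientation; "force": force on the tool from outside, world axes, zero at the start; "wrist_torque": the same for the moment, N m; "opening": opening from 0.0 (shut) to 1.0 (fully open).
Only numpy, scipy, OpenCV 4.12 (cv2) and the standard library are available. Lean on these libraries where they do the work, as an engineer would, in place of code of your own. Each camera call takes 0.05 s, during which the arm holds its last target. There are 200 camera calls.

## Working session

There is one attempt and no reset: what is moved stays moved. The work goes in short steps, Python scripts to look and compute and a shell command to move; the robot and the scene stay as the last step left them, time stands still between calls to the robot, and variables do not carry over. Pictures are saved under pics/ and viewed, on a budget of 14 in all, crops included, one or two more only if the job needs it, and the job is handed in when it is done.

```bash
ls; mkdir -p pics; python3 - <<'E'
from station import env
import cv2
print(env.observe())
for n in("top","side"):
    c=env.read_camera(n); cv2.imwrite(f"pics/{n}0.png",c["color"][:,:,::-1]); print(n,c["intrinsics"].tolist(),c["R"].round(4).tolist(),c["t"])
E
```

```text
pics
{'clock': 0.0, 'joints': array([-9.51900633e-01,  3.59404793e-01,  1.10571532e-02, -3.68969332e-04,
       -1.22405433e+00, -2.88070188e-01]), 'qd': array([-1.09109365e-03, -3.41160074e-04,  5.15529363e-05, -2.99420500e-03,
        6.09016569e-04, -9.08233630e-04]), 'tau': array([-1.12630547e-03, -5.83326101e+01,  2.93425351e+01,  6.93727523e+00,
       -6.14624005e-03,  1.47976709e-05]), 'tcp_pos': array([ 0.2191161 , -0.63807448,  0.30294784]), 'tcp_rot': array([-1.95792991e-04, -1.64597432e-01,  9.86360487e-01,  7.97669297e-04]), 'force': array([ 0.74296429,  0.04895259, -0.51283197]), 'wrist_torque': array([ 0.03995815, -0.03295415,  0.0503444 ]), 'opening': 0.997715031431258}
top [[469.9430474664716, 0.0, 319.32407835210046], [0.0, 469.9430474664716, 202.0194932679026], [0.0, 0.0, 1.0]] [[-0.0093, -0.9994, 0.0332], [-0.9878, 0.004, -0.1555], [0.1552, -0.0343, -0.9873]] [-0.03884683  0.58318087  1.11554876]
side [[390.0988297554853, 0.0, 326.03542438418174], [0.0, 390.0988297554853, 195.01376232032197], [0.0, 0.0, 1.0]] [[-0.9941, -0.1072, -0.0133], [-0.0484, 0.5518, -0.8326], [0.0966, -0.8271, -0.5537]] [0.57138521 0.09013252 0.90270267]
```

View pics/top0.png

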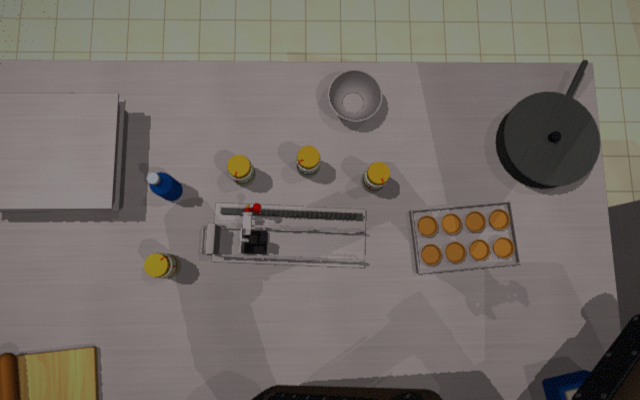

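View pics/side0.png

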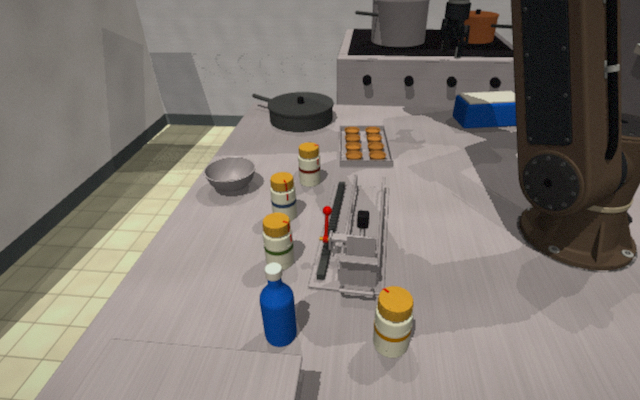

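The top view shows four brass caps at about (240,167), (308,157), (377,175) and (157,265). The carrier has its end plate on the left at (212,240), the stop grip at (258,243) and the red knob at (257,208). The side view shows bands that look green, blue and dark red along the far side, ochre for the near one, and the bottle at (278,310). Next I'll measure.

```bash
cat > h.py <<'E'
import numpy as np, cv2
from scipy.spatial.transform import Rotation as Ro
from station import env
def cast(c,uv,z):
    d=c["R"].T@np.linalg.solve(c["intrinsics"],[uv[0],uv[1],1.]); o=-c["R"].T@c["t"]
    return o+d*(z-o[2])/d[2]
def proj(c,X):
    p=c["intrinsics"]@(c["R"]@np.asarray(X,float)+c["t"]); return p[:2]/p[2]
def blobs(c,lo,hi,amin=20,roi=None):
    h=cv2.cvtColor(c["color"],cv2.COLOR_RGB2HSV); m=cv2.inRange(h,np.array(lo),np.array(hi))
    if roi: k=np.zeros_like(m); x0,y0,x1,y1=roi; k[y0:y1,x0:x1]=255; m&=k
    n,l,s,ce=cv2.connectedComponentsWithStats(m)
    return [(ce[i],s[i],l==i) for i in range(1,n) if s[i][4]>=amin]
def tool(o=None):
    o=o or env.observe(); q=o["tcp_rot"]; return o["tcp_pos"],Ro.from_quat([q[1],q[2],q[3],q[0]]).as_matrix()
def to(target,ydir=None):
    """shift (cm, tool axes) to TCP target, and wz turn to bring tool y to world heading ydir (mod pi), tool down"""
    o=env.observe();p,R=tool(o); s=R.T@(np.array(target)-p)*100
    out="dx dy dz cm "+str(s.round(2))
    yaw=np.arctan2(R[1,1],R[0,1]); out+=" yheading %.3f"%yaw
    if ydir is not None:
        d=(yaw-ydir+np.pi/2)%np.pi-np.pi/2; out+=" wz %.3f"%d
    print(out,"j6 %.2f t %.1f"%(o["joints"][5],o["clock"]), "z", R[:,2].round(3))
E
python3 - <<'E'
from h import *
t=env.read_camera("top"); s=env.read_camera("side")
for n,c in(("top",t),("side",s)):
    print(n)
    for ce,st,m in blobs(c,(15,120,90),(30,255,255),100): 
        if st[4]<800: print("cap",ce.round(1),st[:5],cast(c,ce,.112).round(3), cast(c,ce,.100).round(3))
    for lo,hi in(((0,150,70),(9,255,255)),((172,150,70),(180,255,255))):
        for ce,st,m in blobs(c,lo,hi,3): print("red",ce.round(1),st[4],cast(c,ce,.112).round(3))
    for ce,st,m in blobs(c,(105,150,50),(125,255,255),100): print("blue",ce.round(1),st[4],cast(c,ce,.08).round(3))
    for ce,st,m in blobs(c,(0,0,0),(180,255,45),100,(200,180,400,280)): print("black",ce.round(1),st[:5],cast(c,ce,.114).round(3))
big=cv2.resize(t["color"][130:290,130:400],None,fx=2.9,fy=2.9,interpolation=cv2.INTER_CUBIC)
cv2.imwrite("pics/crop1.png",big[:,:,::-1])
E
```

```text
top
cap [308.2 156.2] [297 146  23  22 384] [ 0.682 -0.015  0.112] [ 0.685 -0.015  0.1  ]
cap [238.2 165.3] [227 155  24  22 396] [0.66  0.149 0.112] [0.663 0.151 0.1  ]
cap [378.2 172.3] [367 162  23  22 391] [ 0.643 -0.18   0.112] [ 0.646 -0.182  0.1  ]
cap [474.8 221.4] [466 211  19  20 284] [ 0.525 -0.404  0.112] [ 0.526 -0.409  0.1  ]
cap [499.  219.2] [489 211  21  18 299] [ 0.53  -0.462  0.112] [ 0.531 -0.467  0.1  ]
cap [451.  223.5] [441 214  21  20 295] [ 0.521 -0.348  0.112] [ 0.522 -0.352  0.1  ]
cap [427.  225.7] [417 216  21  20 299] [ 0.516 -0.291  0.112] [ 0.517 -0.294  0.1  ]
cap [503.3 247.4] [493 237  22  21 311] [ 0.464 -0.468  0.112] [ 0.465 -0.473  0.1  ]
cap [479.1 249.5] [470 240  20  20 307] [ 0.459 -0.41   0.112] [ 0.46  -0.415  0.1  ]
cap [454.9 252.1] [445 242  21  20 304] [ 0.454 -0.353  0.112] [ 0.455 -0.357  0.1  ]
cap [430.7 254.4] [421 244  20  21 305] [ 0.449 -0.297  0.112] [ 0.45 -0.3   0.1 ]
cap [155.4 264.8] [144 253  24  24 439] [0.431 0.331 0.112] [0.431 0.335 0.1  ]
red [235.3 174. ] 3 [0.64  0.155 0.112]
red [253.6 208.2] 87 [0.559 0.112 0.112
[... 523 characters left out ...]
.641 -0.177  0.1  ]
cap [281.2 181.1] [271 172  22  20 347] [0.677 0.007 0.112] [ 0.682 -0.012  0.1  ]
cap [275.4 224.3] [263 213  27  24 523] [0.655 0.167 0.112] [0.659 0.152 0.1  ]
cap [391.4 336.8] [374 326  37  16 132] [0.437 0.405 0.112] [0.436 0.396 0.1  ]
red [306.9 171.3] 24 [ 0.624 -0.043  0.112]
red [285.8 186.4] 9 [0.662 0.029 0.112]
red [287. 197.] 5 [0.651 0.071 0.112]
red [326.1 221.5] 155 [0.557 0.149 0.112]
red [288.  227.5] 8 [0.629 0.175 0.112]
red [290.4 237.6] 7 [0.618 0.204 0.112]
red [385.7 289.7] 10 [0.443 0.318 0.112]
blue [484.2 114. ] 1446 [ 0.1   -0.523  0.08 ]
blue [278.  313.2] 1879 [0.613 0.354 0.08 ]
black [362.7 218.9] [358 211  11  17 171] [0.485 0.137 0.114]
```

View pics/crop1.png

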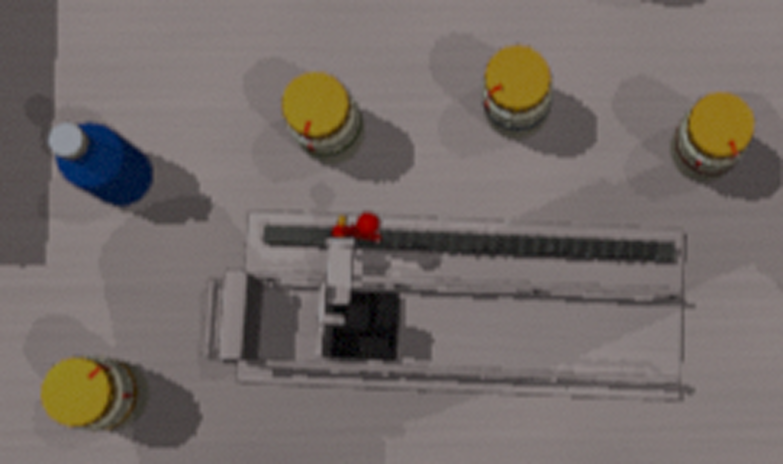

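The crop shows these cap line and tick positions:

| Jar | Cap line | Tick |
|---|---|---|
| Green | (306,127) | (309,145) |
| Blue | (495,90) | (487,102) |
| Red | (733,147) | (698,162) |
| Ochre | (95,372) | (127,395) |

Ochre and red look loose. The carrier base corners are near (248,212), (685,232), (683,400) and (238,382).

```bash
python3 - <<'E'
from h import *
c=env.read_camera("top")
f=lambda u,v,z: cast(c,((u+.5)/2.9+129.5,(v+.5)/2.9+129.5),z)
print("cam",-c["R"].T@c["t"])
for n,pts,z in(("base",[(248,212),(685,232),(683,400),(238,382)],.008),("railhi",[(258,287),(690,303)],.048),("raillo",[(272,372),(690,390)],.048),("bar",[(265,228),(672,242),(672,258),(265,245)],.031),("endplate top",[(246,274),(239,358)],.083),("grip top",[(330,293),(402,293),(398,358),(322,356)],.114),("knob",[(367,225)],.10)):
    print(n,[f(*p,z)[:2].round(4).tolist() for p in pts])
for n,cap,line,tick in(("j3",(238.2,165.3),(306,127),(309,145)),("j4",(308.2,156.2),(495,90),(487,102)),("j1",(378.2,172.3),(733,147),(698,162)),("j2",(155.4,264.8),(95,372),(127,395))):
    C=cast(c,cap,.112)[:2]; a=f(*line,.112)[:2]-C; b=f(*tick,.085)[:2]-C
    A=np.arctan2(a[1],a[0]);B=np.arctan2(b[1],b[0]); print(n,C.round(3),"line r,ang",np.hypot(*a).round(3),A.round(2),"tick",np.hypot(*b).round(3),B.round(2),"diff",(A-B).round(2))
E
```

```text
cam [ 0.4025632  -0.00295643  1.19331143]
base [[0.5881, 0.2201], [0.5686, -0.163], [0.422, -0.1576], [0.4406, 0.2249]]
railhi [[0.5182, 0.2026], [0.5024, -0.1603]]
raillo [[0.4473, 0.1894], [0.4295, -0.1585]]
bar [[0.5705, 0.2009], [0.5567, -0.1484], [0.5428, -0.1481], [0.5559, 0.2006]]
endplate top [[0.5253, 0.2063], [0.4574, 0.2102]]
grip top [[0.5064, 0.1342], [0.5061, 0.0774], [0.4549, 0.0802], [0.4569, 0.1396]]
knob [[0.5626, 0.1071]]
j3 [0.661 0.149] line r,ang 0.021 2.81 tick 0.03 2.87 diff -0.06
j4 [ 0.682 -0.015] line r,ang 0.022 2.1 tick 0.029 2.09 diff 0.01
j1 [ 0.643 -0.18 ] line r,ang 0.022 -2.69 tick 0.031 2.61 diff -5.3
j2 [0.431 0.331] line r,ang 0.021 -0.78 tick 0.033 -1.63 diff 0.86
```

```bash
python3 - <<'E'
from h import *
to((.45,0.0,.36),-.049)
E
```

```text
dx dy dz cm [-42.56  52.87  -5.62] yheading 1.902 wz -1.191 j6 -0.29 t 0.2 z [-0.     0.001 -1.   ]
```

```bash
python3 -m creep '[-20,26,-5,0,0,-0.6,0,-20,26,-5,0,0,-0.6,0,-20,26,-5,0,0,-0.6,0,-20,26,-5,0,0,-0.6,0,-20,26,-5,0,0,-0.6,0,-20,26,-5,0,0,-0.6,0,-42.6,52.9,-5.6,0,0,-1.19,0,-42.6,52.9,-5.6,0,0,-1.19,0,-42.6,52.9,-5.6,0,0,-1.19,0,-42.6,52.9,-5.6,0,0,-1.19,0,-42.6,52.9,-5.6,0,0,-1.19,0,-42.6,52.9,-5.6,0,0,-1.19,0]'
python3 - <<'E'
from h import *
to((.45,0.0,.36),-.049)
c=env.read_camera("wrist"); cv2.imwrite("pics/w1.png",c["color"][:,:,::-1]); print(-c["R"].T@c["t"],c["R"].round(3))
E
```

```text
clock: 1.45
tcp_pos: [0.4208, -0.0751, 0.3582]
tcp_rot: [0.001, -0.689, 0.724, -0.0]
force: [2.0, -1.1, -0.4]
opening: 0.996
dx dy dz cm [-7.64 -2.55 -0.18] yheading 3.092 wz -0.000 j6 -0.34 t 1.4 z [ 0.001  0.    -1.   ]
[ 0.41909978 -0.14009545  0.4280551 ] [[-0.999  0.049 -0.001]
 [ 0.047  0.964  0.26 ]
 [ 0.014  0.259 -0.966]]
```

View pics/w1.png

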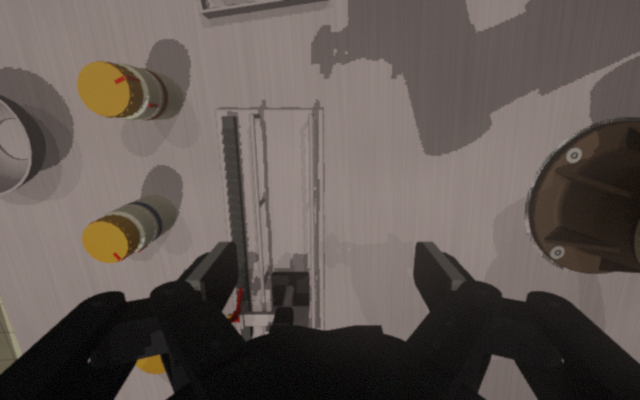

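The wrist view shows the carrier's rear end, with corners at (219,109) and (323,107), and the tooth bar at column 232. The fingers hide the stop. I'll move further along +y to see it.

```bash
python3 -m creep '[-23,6,-4,0,0,0,0,-23,6,-4,0,0,0,0,-23,6,-4,0,0,0,0,-23,6,-4,0,0,0,0,-23,6,-4,0,0,0,0,-23,6,-4,0,0,0,0,-23,6,-4,0,0,0,0,-23,6,-4,0,0,0,0]'
python3 - <<'E'
from h import *
c=env.read_camera("wrist"); im=c["color"].copy(); cv2.imwrite("pics/w2.png",cv2.resize(im,None,fx=1.25,fy=1.25,interpolation=cv2.INTER_CUBIC)[:,:,::-1]); print(-c["R"].T@c["t"],c["R"].round(3))
np.savez("w2.npz",**c); to((.48,.15,.40),-.049)
E
```

```text
clock: 2.3
tcp_pos: [0.3723, 0.1549, 0.3973]
tcp_rot: [-0.0, -0.689, 0.725, -0.0]
force: [0.8, -0.1, 0.3]
opening: 1.001
[0.37065373 0.08997585 0.46729268] [[-0.999  0.05   0.001]
 [ 0.048  0.965  0.259]
 [ 0.012  0.259 -0.966]]
dx dy dz cm [ -0.09 -10.77  -0.27] yheading 3.090 wz -0.002 j6 -0.94 t 2.4 z [-0. -0. -1.]
```

View pics/w2.png

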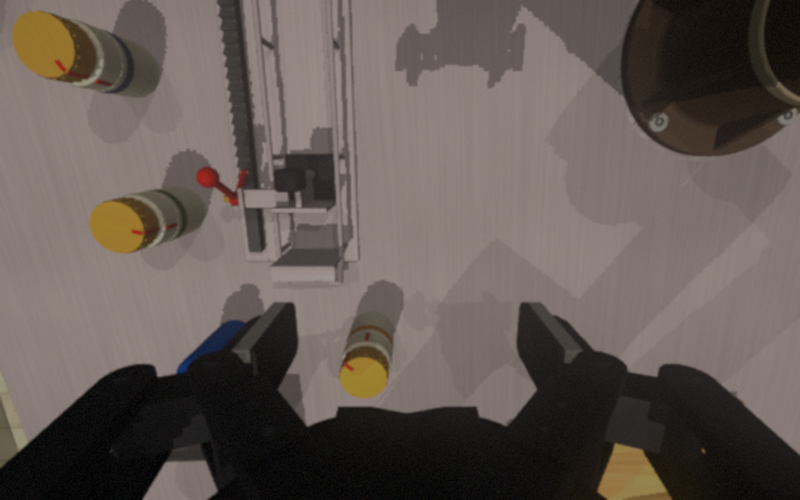

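The wrist view (×1.25) shows the grip block's top at (290,178), the knob at (207,177), the stop plate's top edge on row 210 (columns 270 to 335), and the end plate's top from (272,265) to (342,278). Ochre's line and tick clearly differ. Green and blue look aligned.

```bash
python3 - <<'E'
from h import *
c=dict(np.load("w2.npz")); t=env.read_camera("top"); s=env.read_camera("side")
print(c["intrinsics"][0,0])
f=lambda u,v,z: cast(c,((u+.5)/1.25-.5,(v+.5)/1.25-.5),z)[:2].round(4).tolist()
print("grip top",f(290,178,.114),"stop top edge",f(270,210,.071+.008),f(335,210,.079))
print("endplate top rear/front edge",[f(*p,.083) for p in((286,251),(343,251),(272,265),(338,265))])
print("base corner",f(247,261,.008),f(358,261,.008),"bar end",f(249,250,.031),f(264,250,.031))
print("rails z48",[f(*p,.048) for p in((262,30),(342,30))])
def tri(obs):
    A=[];b=[]
    for c,uv in obs:
        d=c["R"].T@np.linalg.solve(c["intrinsics"],[*uv,1.]);d/=np.linalg.norm(d);o=-c["R"].T@c["t"];P=np.eye(3)-np.outer(d,d);A.append(P);b.append(P@o)
    x=np.linalg.lstsq(np.vstack(A),np.hstack(b),rcond=None)[0]; return x.round(4),[ (proj(c,x)-uv).round(1).tolist() for c,uv in obs]
k=[]
for n,cc in(("w",c),("top",t),("side",s)):
    for ce,st,m in blobs(cc,(0,150,60),(9,255,255),40):
        (u,v),r=cv2.minEnclosingCircle(np.argwhere(m)[:,::-1].astype(np.float32)); print(n,"red",ce.round(1),st)
kw=((207.5)/1.25-.5,(177.5)/1.25-.5); print("knob w/top", tri([(c,kw),(t,(257,207.5))]), tri([(c,kw),(t,(257,207.5)),(s,(327,211))]))
# caps
obs={}
for n,cc in(("w",c),("top",t),("side",s)):
    for ce,st,m in blobs(cc,(15,120,60),(30,255,255),100):
        if st[4]<3000: print(n,ce.round(1),st[4],cast(cc,ce,.108).round(3)[:2])
E
```

```text
293.9148444993888
grip top [0.4824, 0.1115] stop top edge [0.5192, 0.146] [0.45, 0.1495]
endplate top rear/front edge [[0.5069, 0.1909], [0.4451, 0.194], [0.5243, 0.206], [0.452, 0.2096]]
base corner [0.5862, 0.2215] [0.4413, 0.2288] bar end [0.5706, 0.201] [0.5522, 0.2019]
rails z48 [[0.5121, -0.0339], [0.4306, -0.0298]]
w red [169.9 145.5] [157 134  33  30 273]
top red [253.7 208.3] [244 204  18   9  90]
side red [326.2 222. ] [323 206   9  37 158]
knob w/top (array([0.5601, 0.1052, 0.1146]), [[0.0, -1.2], [-0.6, -0.1]]) (array([0.5615, 0.106 , 0.1074]), [[2.1, -0.9], [-0.6, -0.2], [-0.8, -0.6]])
w [41.4 36.2] 2638 [ 0.679 -0.013]
w [ 97.5 179.5] 1756 [0.657 0.149]
w [291.5 298.1] 1200 [0.43  0.329]
w [504.4 381.1] 1823 [0.118 0.489]
top [308.2 156.6] 401 [ 0.682 -0.015]
top [238.5 165.8] 418 [0.66  0.149]
top [377.9 172.7] 405 [ 0.643 -0.18 ]
top [499.2 219. ] 309 [ 0.531 -0.464]
top [475.  221.1] 300 [ 0.526 -0.406]
top [451.2 223.3] 305 [ 0.521 -0.349]
top [427.  225.5] 306 [ 0.517 -0.292]
top [503.4 247.2] 321 [ 0.465 -0.47 ]
top [479.2 249.7] 311 [ 0.459 -0.412]
top [455.  251.7] 319 [ 0.455 -0.355]
top [430.7 254.1] 319 [ 0.45  -0.298]
top [ 28.8 363.7] 457 [0.22  0.595]
side [352.5 143.1] 416 [ 0.523 -0.212]
side [374.6 143.2] 424 [ 0.463 -0.217]
side [308.2 150. ] 265 [ 0.639 -0.161]
side [281.3 181.1] 348 [0.678 0.   ]
side [275.5 224.3] 530 [0.656 0.162]
side [395.  303.8] 1006 [0.429 0.342]
side [390.8 336.7] 131 [0.438 0.402]
```

```bash
cat >> h.py <<'E'
TH=-.049; XR=np.array([np.cos(TH),np.sin(TH),0]); YR=np.array([-np.sin(TH),np.cos(TH),0])
END=np.array([.4877,.208,.008])
def rk(x,y,z): return END+XR*x+YR*y+np.array([0,0,z-.008])   # row_end axes, z above counter
E
python3 - <<'E'
from h import *
print(rk(.075,-.1025,.108), rk(0,-.0965,.1))
to((.560,.072,.165),TH)
E
```

```text
[0.55758949 0.1019495  0.108     ] [0.48297339 0.11161583 0.1       ]
dx dy dz cm [  7.26 -19.16  23.24] yheading 3.090 wz -0.003 j6 -0.94 t 2.5 z [-0. -0. -1.]
```

```bash
python3 -m creep '[7.3,-19.2,14,0,0,0,255,7.3,-19.2,14,0,0,0,255,7.3,-19.2,14,0,0,0,255,7.3,-19.2,14,0,0,0,255,7.3,-19.2,14,0,0,0,255,7.3,-19.2,14,0,0,0,255,7.3,-19.2,18,0,0,0,255,7.3,-19.2,22,0,0,0,255,7.3,-19.2,23.2,0,0,0,255,7.3,-19.2,23.2,0,0,0,255]' 40
python3 - <<'E'
from h import *
to((.560,.072,.165),TH)
c=env.read_camera("wrist"); s=env.read_camera("side")
cv2.imwrite("pics/a.png",np.hstack([cv2.resize(c["color"][100:400,100:500],None,fx=1,fy=1),cv2.resize(s["color"][100:300,220:420],None,fx=1.5,fy=1.5)])[:,:,::-1])
E
```

```text
clock: 3.45
tcp_pos: [0.5597, 0.0721, 0.1645]
tcp_rot: [-0.002, -0.689, 0.725, 0.0]
force: [0.7, -0.5, 1.0]
opening: -0.004
dx dy dz cm [ 0.01 -0.04 -0.05] yheading 3.091 wz -0.002 j6 -0.53 t 3.5 z [-0.003 -0.002 -1.   ]
```

View pics/a.png

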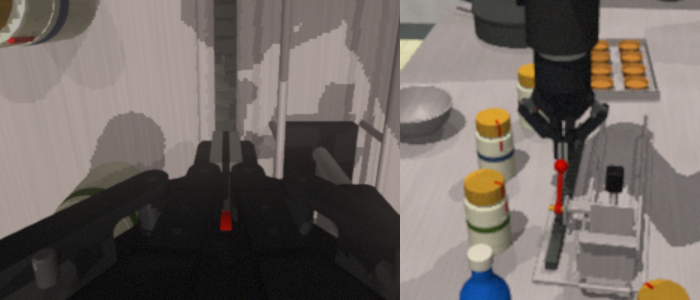

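The closed fingers stand just behind the red knob and in line with it (side view knob at (561,165), fingers above and behind). I'll push it over.

```bash
python3 -m creep '[-1,0,0,0,0,0,255,-2,0,0,0,0,0,255,-3,0,0,0,0,0,255,-4,0,0,0,0,0,255,-5,0,0,0,0,0,255,-6,0,0,0,0,0,255,-6.2,0,0,0,0,0,255,-6.2,0,0,0,0,0,255,-4,0,0,0,0,0,255,-2,0,-4,0,0,0,200,4,0,-8,0,0,0,150,8,0,-10,0,0,0,150]'
python3 - <<'E'
from h import *
s=env.read_camera("side")
for ce,st,m in blobs(s,(0,150,60),(9,255,255),40): print(ce.round(1),st)
cv2.imwrite("pics/b.png",cv2.resize(s["color"][100:300,220:460],None,fx=2.5,fy=2.5)[:,:,::-1])
to(rk(0,-.0965,.1),TH)
E
```

```text
clock: 4.75
tcp_pos: [0.5571, 0.0067, 0.259]
tcp_rot: [0.0, -0.69, 0.724, -0.0]
force: [1.5, -0.5, 0.4]
opening: 0.41
[323.9 232.1] [318 223  12  20 128]
dx dy dz cm [-10.58   8.08  16.27] yheading 3.091 wz -0.002 j6 -0.41 t 4.8 z [ 0.005 -0.    -1.   ]
```

View pics/b.png

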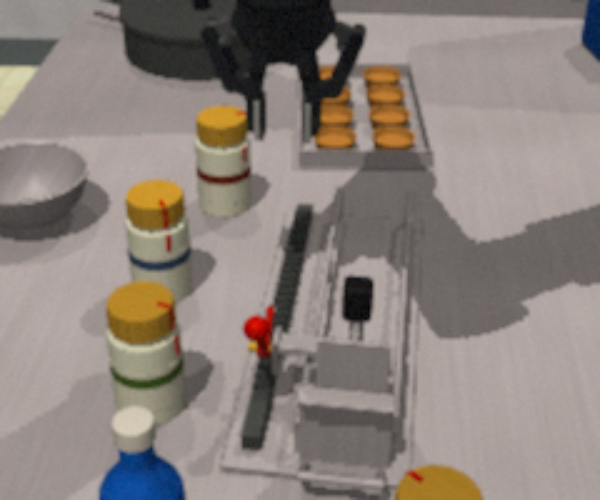

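The pawl has flipped forward, with the knob now at (258,328) in the crop. The grip block at (357,298) hasn't moved. Next I'll pinch it and draw it back.

```bash
python3 -m creep '[-10.6,8.1,6,0,0,0,100,-10.6,8.1,6,0,0,0,100,-10.6,8.1,6,0,0,0,100,-10.6,8.1,6,0,0,0,100,-10.6,8.1,8,0,0,0,100,-10.6,8.1,10.5,0,0,0,100,-10.6,8.1,10.5,0,0,0,100,-10.6,8.1,10.5,0,0,0,255,-10.6,8.1,10.5,0,0,0,255,-10.6,8.1,10.5,0,0,0,255,-10.6,8.1,10.5,0,0,0,255]' 40
python3 - <<'E'
from h import *
to(rk(0,-.0965,.154),TH)
E
```

```text
clock: 5.9
tcp_pos: [0.4861, 0.1193, 0.1546]
tcp_rot: [0.005, -0.69, 0.724, -0.002]
force: [18.8, -1.0, -13.9]
opening: 0.273
dx dy dz cm [0.78 0.27 0.05] yheading 3.093 wz 0.000 j6 -0.69 t 5.9 z [ 0.009  0.004 -1.   ]
```

```bash
python3 -m creep '[1,-0.3,0,0,0,0,255,3,-0.3,0,0,0,0,255,5,-0.3,0,0,0,0,255,7,-0.3,0,0,0,0,255,9,-0.3,0,0,0,0,255,11,-0.3,0,0,0,0,255,13,-0.3,0,0,0,0,255,15,-0.3,0,0,0,0,255,17,-0.3,0,0,0,0,255,19,-0.3,0,0,0,0,255,21,-0.3,0,0,0,0,255,22.5,-0.3,0,0,0,0,255]'
python3 - <<'E'
from h import *
to(rk(0,-.0365-.287,.154),TH)
E
```

```text
clock: 7.1
tcp_pos: [0.4754, -0.1079, 0.1546]
tcp_rot: [0.002, -0.689, 0.725, -0.002]
force: [4.1, 3.0, 1.3]
opening: 0.272
dx dy dz cm [0.73 0.32 0.05] yheading 3.092 wz -0.001 j6 -0.23 t 7.1 z [ 0.005  0.001 -1.   ]
```

```bash
python3 -m creep '[0.5,0,0,0,0,0,255,1,0,0,0,0,0,255,1.3,0,0,0,0,0,255,1.3,0,0,0,0,0,255]'
python3 - <<'E'
from h import *
o=env.observe();print(o["tcp_pos"],o["force"])
to(rk(0,-.036-.29,.154),TH)
E
```

```text
clock: 7.5
tcp_pos: [0.475, -0.1153, 0.1545]
tcp_rot: [0.005, -0.689, 0.725, 0.0]
force: [-3.2, 43.3, 17.0]
opening: 0.274
[ 0.47500256 -0.11525934  0.15447716] [-3.23009173 43.25219171 17.03163197]
dx dy dz cm [0.25 0.32 0.04] yheading 3.091 wz -0.001 j6 -0.21 t 7.5 z [ 0.007  0.007 -1.   ]
```

The stop hit its end (43 N), so it is fully back. That also recalibrates the carrier pose by about 3 mm. Next: release, rise, and go above jar2.

```bash
sed -i 's/^END=.*/END=np.array([.4905,.2100,.008])/' h.py; python3 -m creep '[0.2,0,0,0,0,0,255,0.2,0,0,0,0,0,100,0.2,0,0,0,0,0,80,0.2,0,0,0,0,0,80,0.2,0,-5,0,0,0,80,0.2,0,-10,0,0,0,40,-5,0,-14,0,0,0,0,-10,0,-14,0,0,0,0,-15,0,-14,0,0,0,0,-20,0,-14,0,0,0,0,-20,0,-14,0,0,0,0]'
python3 - <<'E'
from h import *
t=env.read_camera("top")
for ce,st,m in blobs(t,(15,120,60),(30,255,255),200,(100,120,400,300)): print(ce.round(1),st[4],cast(t,ce,.106).round(4)[:2])
to((.431,.333,.24),TH); to((.431,.333,.152),TH)
E
```

```text
clock: 8.6
tcp_pos: [0.4827, 0.0825, 0.2927]
tcp_rot: [0.0, -0.69, 0.724, -0.0]
force: [-0.1, -0.6, -0.3]
opening: 1.0
[308.2 156.6] 401 [ 0.6828 -0.0154]
[239.1 161.7] 241 [0.6706 0.1479]
[377.9 172.7] 403 [ 0.6435 -0.1807]
dx dy dz cm [-24.78   6.37   5.24] yheading 3.094 wz 0.001 j6 -0.62 t 8.7 z [-0. -0. -1.]
dx dy dz cm [-24.78   6.37  14.04] yheading 3.094 wz 0.001 j6 -0.62 t 8.7 z [-0. -0. -1.]
```

```bash
python3 -m creep '[-24.8,6.4,3,0,0,-1.25,0,-24.8,6.4,3,0,0,-1.25,0,-24.8,6.4,3,0,0,-1.25,0,-24.8,6.4,3,0,0,-1.25,0,-24.8,6.4,3,0,0,-1.25,0,-24.8,6.4,3,0,0,-1.25,0,-24.8,6.4,5,0,0,-1.25,0,-24.8,6.4,5,0,0,-1.25,0,-24.8,6.4,5,0,0,-1.25,0,-24.8,6.4,5,0,0,-1.25,0]'
python3 - <<'E'
from h import *
to((.431,.333,.152),TH)
s=env.read_camera("side");
for ce,st,m in blobs(s,(15,120,60),(30,255,255),100,(360,270,430,350)): print(ce.round(1),st,cast(s,ce,.106).round(4)[:2])
cv2.imwrite("pics/c.png",cv2.resize(s["color"][200:400,280:500],None,fx=2.5,fy=2.5)[:,:,::-1])
E
```

```text
clock: 9.65
tcp_pos: [0.4315, 0.3293, 0.242]
tcp_rot: [0.001, 0.983, -0.185, -0.0]
force: [-0.2, -1.2, 0.7]
opening: 1.0
dx dy dz cm [-0.18 -0.34  9.  ] yheading -1.942 wz 1.248 j6 0.19 t 9.7 z [-0.001 -0.001 -1.   ]
[395.1 303.9] [ 378  286   35   36 1005] [0.429  0.3399]
[390.8 336.8] [374 326  36  16 129] [0.4374 0.4005]
```

View pics/c.png

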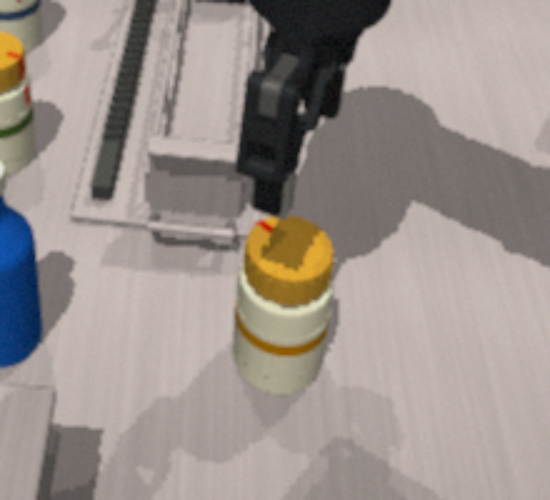

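Jar2 (ochre) stands below the open jaws, with its cap line at (265,226) in the crop. I'll descend and grip.

```bash
python3 -m creep '[-0.2,-0.4,5,0,0,0,0,-0.2,-0.4,8,0,0,0,0,-0.2,-0.4,9,0,0,0,0,-0.2,-0.4,9,0,0,0,120,-0.2,-0.4,9,0,0,0,255,-0.2,-0.4,9,0,0,0,255,-0.2,-0.4,9,0,0,0,255,-0.2,-0.4,9,0,0,0,255]' 30
python3 -m creep '[0,0,0,0,0,0.13,255,0,0,0,0,0,0.26,255,0,0,0,0,0,0.39,255,0,0,0,0,0,0.52,255,0,0,0,0,0,0.65,255,0,0,0,0,0,0.78,255,0,0,0,0,0,0.91,255,0,0,0,0,0,1.04,255,0,0,0,0,0,1.15,255,0,0,0,0,0,1.25,255,0,0,0,0,0,1.25,255,0,0,0,0,0,1.25,255]'
python3 - <<'E'
from h import *
o=env.observe();print(o["force"],o["wrist_torque"])
to((.431,.333,.152),TH)
s=env.read_camera("side")
cv2.imwrite("pics/d.png",cv2.resize(s["color"][200:400,280:500],None,fx=2.5,fy=2.5)[:,:,::-1])
E
```

```text
clock: 10.5
tcp_pos: [0.4311, 0.3347, 0.1544]
tcp_rot: [-0.0, 0.983, -0.184, 0.0]
force: [-1.9, -4.6, 7.8]
opening: 0.624
clock: 11.7
tcp_pos: [0.4315, 0.3363, 0.1542]
tcp_rot: [0.002, -0.69, 0.723, 0.0]
force: [-0.4, 1.1, 6.6]
opening: 0.623
[-0.36862018  1.05105476  6.59347693] [0.76136096 0.15827179 0.00764878]
dx dy dz cm [0.33 0.04 0.22] yheading 3.095 wz 0.002 j6 -1.07 t 11.7 z [ 0.003  0.003 -1.   ]
```

View pics/d.png

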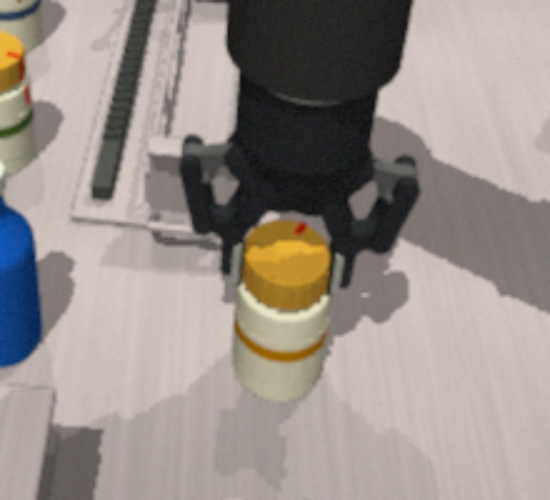

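Opening reads 53 mm, so the cap is gripped. Its line moved clockwise by 1.25 rad, more than its 0.86 looseness. Next I'll carry jar2 to the end-plate slot.

```bash
python3 -m creep '[0,0,-3,0,0,0,255,0,0,-7,0,0,0,255,0,0,-10,0,0,0,255]' 60
python3 - <<'E'
from h import *
to(rk(0,-.034,.1634),TH)
E
```

```text
clock: 12.05
tcp_pos: [0.4306, 0.3348, 0.2545]
tcp_rot: [0.0, -0.69, 0.724, 0.0]
force: [0.2, 1.4, -2.5]
opening: 0.614
dx dy dz cm [15.58 -6.56  9.11] yheading 3.095 wz 0.002 j6 -1.07 t 12.1 z [ 0.  0. -1.]
```

```bash
python3 -m creep '[3,-1.5,0,0,0,0,255,7,-3,0,0,0,0,255,11,-5,0,0,0,0,255,15,-6.6,0,0,0,0,255,15.6,-6.6,0,0,0,0,255,15.6,-6.6,2,0,0,0,255,15.6,-6.6,5,0,0,0,255,15.6,-6.6,7.5,0,0,0,255]'
python3 - <<'E'
from h import *
to(rk(0,-.034,.1634),TH)
s=env.read_camera("side")
cv2.imwrite("pics/e.png",cv2.resize(s["color"][150:350,260:480],None,fx=2.5,fy=2.5)[:,:,::-1])
E
```

```text
clock: 12.85
tcp_pos: [0.4883, 0.1755, 0.1766]
tcp_rot: [0.0, -0.69, 0.724, 0.0]
force: [-0.0, -0.4, -2.3]
opening: 0.614
dx dy dz cm [-0.05 -0.05  1.32] yheading 3.093 wz 0.001 j6 -0.77 t 12.8 z [-0.  0. -1.]
```

View pics/e.png

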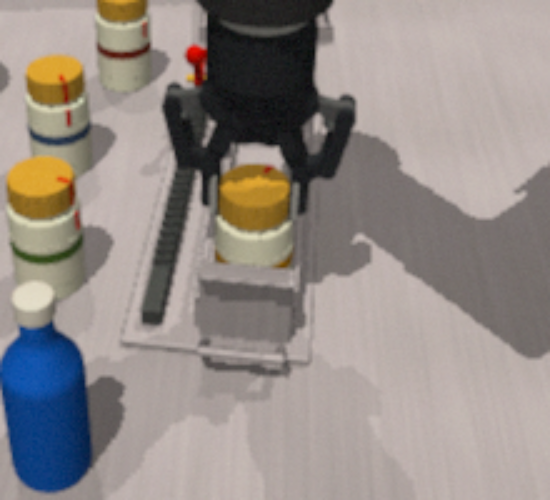

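Jar2 hangs centred between the rails, just behind the end plate. I'll lower it and release.

```bash
python3 -m creep '[0,0,0.7,0,0,0,255,0,0,1.3,0,0,0,255,0,0,1.5,0,0,0,255,0,0,1.5,0,0,0,255,0,0,1.5,0,0,0,100,0,0,1.5,0,0,0,0,0,0,1.5,0,0,0,0,0,0,-3,0,0,0,0,0,0,-8,0,0,0,0,0,0,-12,0,0,0,0,5,0,-12,0,0,0,0]' 
python3 - <<'E'
from h import *
to((.662,.150,.24),TH)
E
```

```text
clock: 14.0
tcp_pos: [0.4897, 0.1296, 0.304]
tcp_rot: [0.006, -0.691, 0.723, -0.002]
force: [0.6, -1.5, -0.8]
opening: 1.001
dx dy dz cm [ -2.78 -17.06   6.59] yheading 3.097 wz 0.004 j6 -0.69 t 14.0 z [ 0.011  0.005 -1.   ]
```

```bash
python3 -m creep '[-2.8,-17.1,4,0,0,-0.6,0,-2.8,-17.1,4,0,0,-0.6,0,-2.8,-17.1,4,0,0,-0.6,0,-2.8,-17.1,4,0,0,-0.6,0,-2.8,-17.1,4,0,0,-0.6,0,-2.8,-17.1,4,0,0,-0.6,0,-2.8,-17.1,4,0,0,-0.6,0]'
python3 - <<'E'
from h import *
to((.662,.150,.153),TH)
t=env.read_camera("top")
cv2.imwrite("pics/f.png",cv2.resize(t["color"][130:290,130:400],None,fx=2.9,fy=2.9,interpolation=cv2.INTER_CUBIC)[:,:,::-1])
for ce,st,m in blobs(t,(15,120,60),(30,255,255),60,(100,120,400,300)): print(ce.round(1),st[4],cast(t,ce,.106).round(4)[:2])
s=env.read_camera("side")
for ce,st,m in blobs(s,(15,120,60),(30,255,255),100,(220,120,430,350)): print("s",ce.round(1),st[4],cast(s,ce,.102).round(4)[:2])
E
```

```text
clock: 14.7
tcp_pos: [0.658, 0.1452, 0.258]
tcp_rot: [-0.0, 0.872, -0.489, 0.0]
force: [-0.4, 0.5, -0.2]
opening: 0.999
dx dy dz cm [-0.2  -0.58 10.5 ] yheading -2.593 wz 0.598 j6 0.04 t 14.7 z [ 0.  0. -1.]
[308.3 156.6] 401 [ 0.6829 -0.0154]
[232.4 170.2] 95 [0.6501 0.1634]
[377.9 172.7] 404 [ 0.6435 -0.1806]
[224.8 238.9] 444 [0.4887 0.1775]
s [352.6 143.1] 423 [ 0.5234 -0.2248]
s [374.6 143. ] 427 [ 0.4627 -0.2299]
s [312.2 150.9] 133 [ 0.629 -0.169]
s [281.3 181.1] 351 [ 0.6804 -0.0093]
s [275.5 224.4] 527 [0.6585 0.1551]
s [361.8 234.6] 620 [0.4856 0.1715]
```

View pics/f.png

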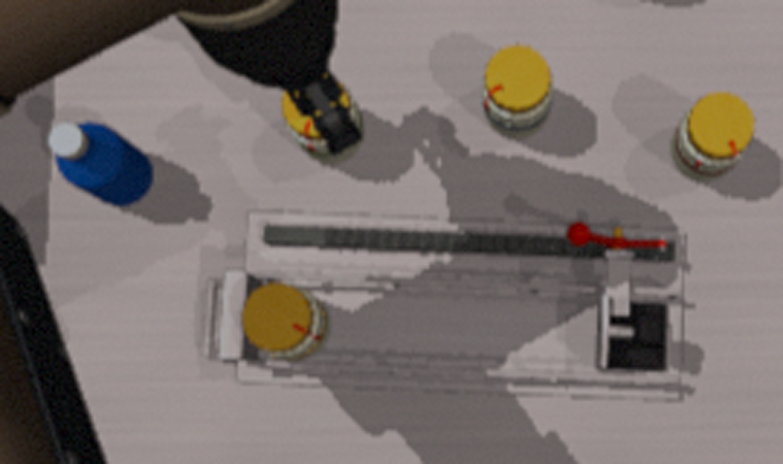

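Jar2 stands in the row at the end plate. Its line (300,328) and tick (318,338) are in line, so it is tight. The stop is back with the pawl out, and jar3 is under the gripper.

```bash
python3 -m creep '[-0.2,-0.5,5,0,0,0,0,-0.2,-0.5,9,0,0,0,0,-0.2,-0.5,10.5,0,0,0,0,-0.2,-0.5,10.5,0,0,0,120,-0.2,-0.5,10.5,0,0,0,255,-0.2,-0.5,10.5,0,0,0,255,-0.2,-0.5,10.5,0,0,0,255,-0.2,-0.5,10.5,0,0,0,255]' 30
python3 -m creep '[0,0,0,0,0,0.12,255,0,0,0,0,0,0.24,255,0,0,0,0,0,0.36,255,0,0,0,0,0,0.48,255,0,0,0,0,0,0.6,255,0,0,0,0,0,0.6,255,0,0,-3,0,0,0.6,255,0,0,-6.5,0,0,0.6,255,0,0,-6.5,0,0,0.6,255]' 60
python3 - <<'E'
from h import *
to(rk(0,-.097,.163),TH)
E
```

```text
clock: 15.6
tcp_pos: [0.6628, 0.1499, 0.155]
tcp_rot: [-0.001, 0.873, -0.488, 0.001]
force: [-1.5, -0.8, 7.1]
opening: 0.621
clock: 16.5
tcp_pos: [0.6637, 0.1502, 0.2232]
tcp_rot: [0.004, -0.691, 0.723, -0.002]
force: [0.9, 1.2, -0.6]
opening: 0.609
dx dy dz cm [ 4.54 17.65  5.87] yheading 3.095 wz 0.003 j6 -0.56 t 16.5 z [ 0.007  0.003 -1.   ]
```

```bash
python3 -m creep '[1,3,-1,0,0,0,255,2,7,-1,0,0,0,255,3.5,11,-1,0,0,0,255,4.5,15,-1,0,0,0,255,4.5,17.6,-1,0,0,0,255,4.5,17.6,-1,0,0,0,255,4.5,17.6,0,0,0,0,255,4.5,17.6,2,0,0,0,255,4.5,17.6,4,0,0,0,255,4.5,17.6,4,0,0,0,255]'
python3 - <<'E'
from h import *
o=env.observe();print(o["force"],o["opening"])
to(rk(0,-.097,.163),TH)
E
```

```text
clock: 17.5
tcp_pos: [0.484, 0.1132, 0.1746]
tcp_rot: [-0.001, -0.689, 0.724, 0.0]
force: [2.7, -0.4, -3.7]
opening: 0.614
[ 2.69054711 -0.43785203 -3.74028092] 0.6144383195636843
dx dy dz cm [-0.   -0.18  1.16] yheading 3.092 wz -0.000 j6 -0.68 t 17.5 z [-0.002 -0.002 -1.   ]
```

```bash
python3 -m creep '[0,-0.15,0.7,0,0,0,255,0,-0.15,1.2,0,0,0,255,0,-0.15,1.3,0,0,0,255,0,-0.15,1.3,0,0,0,255,0,-0.15,1.3,0,0,0,100,0,-0.15,1.3,0,0,0,0,0,-0.15,1.3,0,0,0,0,0,-0.15,-3,0,0,0,0,0,-0.15,-7,0,0,0,0,0,-0.15,-9,0,0,0,0,0,-0.15,-9,0,0,0,0]'
python3 - <<'E'
from h import *
to((.684,-.015,.24),TH)
E
```

```text
clock: 18.6
tcp_pos: [0.4867, 0.1142, 0.2714]
tcp_rot: [0.003, -0.689, 0.724, -0.001]
force: [0.3, -0.2, 0.3]
opening: 0.997
dx dy dz cm [ 11.94 -20.33   3.22] yheading 3.092 wz -0.000 j6 -0.67 t 18.6 z [ 0.006  0.003 -1.   ]
```

```bash
python3 -m creep '[11.9,-20.3,2,0,0,-0.6,0,11.9,-20.3,2,0,0,-0.6,0,11.9,-20.3,2,0,0,-0.6,0,11.9,-20.3,2,0,0,-0.6,0,11.9,-20.3,2,0,0,-0.6,0,11.9,-20.3,2,0,0,-0.6,0,11.9,-20.3,2,0,0,-0.6,0,11.9,-20.3,2,0,0,-0.6,0]'
python3 - <<'E'
from h import *
to((.684,-.015,.153),TH)
t=env.read_camera("top")
for ce,st,m in blobs(t,(15,120,60),(30,255,255),60,(100,120,400,300)): print(ce.round(1),st[4],cast(t,ce,.106).round(4)[:2])
s=env.read_camera("side")
for ce,st,m in blobs(s,(15,120,60),(30,255,255),100,(220,120,430,350)): print("s",ce.round(1),st[4],cast(s,ce,.102).round(4)[:2])
E
```

```text
clock: 19.4
tcp_pos: [0.6814, -0.0154, 0.247]
tcp_rot: [0.0, 0.872, -0.489, -0.0]
force: [-0.4, 0.3, 0.2]
opening: 1.0
dx dy dz cm [ 0.1  -0.25  9.4 ] yheading -2.592 wz 0.599 j6 0.29 t 19.4 z [-0.001 -0.    -1.   ]
[305.8 158.5] 269 [ 0.6782 -0.0095]
[377.7 172.8] 396 [ 0.6433 -0.1802]
[254.6 240. ] 327 [0.4856 0.1094]
s [352.5 143.1] 426 [ 0.5237 -0.2247]
s [374.7 143. ] 425 [ 0.4627 -0.2299]
s [308.1 150.1] 258 [ 0.6407 -0.1724]
s [281.4 181.1] 347 [ 0.6803 -0.0091]
s [362.9 225.9] 1068 [0.4843 0.1441]
```

```bash
python3 -m creep '[0.1,-0.2,5,0,0,0,0,0.1,-0.2,8,0,0,0,0,0.1,-0.2,9.4,0,0,0,0,0.1,-0.2,9.4,0,0,0,120,0.1,-0.2,9.4,0,0,0,255,0.1,-0.2,9.4,0,0,0,255,0.1,-0.2,9.4,0,0,0,255,0.1,-0.2,9.4,0,0,0,255]' 30
python3 -m creep '[0,0,0,0,0,0.12,255,0,0,0,0,0,0.24,255,0,0,0,0,0,0.36,255,0,0,0,0,0,0.48,255,0,0,0,0,0,0.6,255,0,0,0,0,0,0.6,255,0,0,-3,0,0,0.6,255,0,0,-7.5,0,0,0.6,255,0,0,-7.5,0,0,0.6,255]' 60
python3 - <<'E'
from h import *
to(rk(0,-.160,.163),TH)
E
```

```text
clock: 20.3
tcp_pos: [0.6851, -0.0154, 0.1557]
tcp_rot: [-0.001, 0.873, -0.488, 0.001]
force: [-2.2, 0.0, 7.0]
opening: 0.622
clock: 21.2
tcp_pos: [0.6867, -0.0155, 0.2353]
tcp_rot: [0.004, -0.691, 0.723, -0.003]
force: [1.1, -0.1, -1.4]
opening: 0.614
dx dy dz cm [-5.62 20.75  7.04] yheading 3.096 wz 0.003 j6 -0.31 t 21.2 z [ 0.009  0.    -1.   ]
```

```bash
python3 -m creep '[-1,4,0,0,0,0,255,-2,8,0,0,0,0,255,-3.5,12,0,0,0,0,255,-5,16,0,0,0,0,255,-5.6,20,0,0,0,0,255,-5.6,20.8,0,0,0,0,255,-5.6,20.8,0,0,0,0,255,-5.6,20.8,2,0,0,0,255,-5.6,20.8,4,0,0,0,255,-5.6,20.8,5.5,0,0,0,255,-5.6,20.8,5.5,0,0,0,255]'
python3 - <<'E'
from h import *
o=env.observe();print(o["force"],o["opening"])
to(rk(0,-.160,.163),TH)
E
```

```text
clock: 22.3
tcp_pos: [0.4804, 0.0508, 0.172]
tcp_rot: [-0.0, -0.69, 0.724, -0.0]
force: [2.9, 0.2, -4.9]
opening: 0.612
[ 2.86044811  0.178234   -4.87857   ] 0.6115693968272875
dx dy dz cm [ 0.05 -0.23  0.9 ] yheading 3.093 wz 0.000 j6 -0.56 t 22.3 z [-0.001 -0.001 -1.   ]
```

```bash
python3 -m creep '[0,-0.2,0.5,0,0,0,255,0,-0.2,0.9,0,0,0,255,0,-0.2,1.1,0,0,0,255,0,-0.2,1.1,0,0,0,255,0,-0.2,1.1,0,0,0,100,0,-0.2,1.1,0,0,0,0,0,-0.2,1.1,0,0,0,0,0,-0.2,-3,0,0,0,0,0,-0.2,-7,0,0,0,0,0,-0.2,-9,0,0,0,0,0,-0.2,-9,0,0,0,0]'
python3 - <<'E'
from h import *
to((.645,-.182,.24),TH)
E
```

```text
clock: 23.4
tcp_pos: [0.4827, 0.0513, 0.2669]
tcp_rot: [0.003, -0.689, 0.724, -0.001]
force: [-0.6, 1.0, -0.3]
opening: 0.997
dx dy dz cm [ 22.51 -17.34   2.73] yheading 3.092 wz -0.000 j6 -0.56 t 23.4 z [ 0.006  0.002 -1.   ]
```

```bash
python3 -m creep '[22.5,-17.3,2,0,0,-1.35,0,22.5,-17.3,2,0,0,-1.35,0,22.5,-17.3,2,0,0,-1.35,0,22.5,-17.3,2,0,0,-1.35,0,22.5,-17.3,2,0,0,-1.35,0,22.5,-17.3,2,0,0,-1.35,0,22.5,-17.3,2,0,0,-1.35,0,22.5,-17.3,2,0,0,-1.35,0,22.5,-17.3,2,0,0,-1.35,0,22.5,-17.3,2,0,0,-1.35,0,22.5,-17.3,2,0,0,-1.35,0]'
python3 - <<'E'
from h import *
to((.645,-.182,.153),TH)
t=env.read_camera("top")
for ce,st,m in blobs(t,(15,120,60),(30,255,255),60,(100,120,400,300)): print(ce.round(1),st[4],cast(t,ce,.106).round(4)[:2])
s=env.read_camera("side")
for ce,st,m in blobs(s,(15,120,60),(30,255,255),100,(220,120,430,350)): print("s",ce.round(1),st[4],cast(s,ce,.102).round(4)[:2])
E
```

```text
clock: 24.5
tcp_pos: [0.6425, -0.1826, 0.2422]
tcp_rot: [0.0, 0.991, -0.135, -0.001]
force: [0.1, 0.6, 0.5]
opening: 1.001
dx dy dz cm [ 0.24 -0.13  8.92] yheading -1.841 wz 1.350 j6 1.29 t 24.5 z [-0.002  0.    -1.   ]
[377.8 172.7] 398 [ 0.6435 -0.1804]
[224.8 238.8] 452 [0.4889 0.1777]
[244.3 239.7] 132 [0.4864 0.133 ]
s [352.5 143.2] 411 [ 0.5238 -0.2241]
s [374.6 142.8] 430 [ 0.4629 -0.2312]
s [308.2 150.1] 264 [ 0.6404 -0.1726]
s [364.1 218.3] 1443 [0.4826 0.119 ]
```

```bash
python3 -m creep '[0.2,-0.1,5,0,0,0,0,0.2,-0.1,8,0,0,0,0,0.2,-0.1,8.9,0,0,0,0,0.2,-0.1,8.9,0,0,0,120,0.2,-0.1,8.9,0,0,0,255,0.2,-0.1,8.9,0,0,0,255,0.2,-0.1,8.9,0,0,0,255,0.2,-0.1,8.9,0,0,0,255]' 30
python3 -m creep '[0,0,0,0,0,0.13,255,0,0,0,0,0,0.26,255,0,0,0,0,0,0.39,255,0,0,0,0,0,0.52,255,0,0,0,0,0,0.65,255,0,0,0,0,0,0.78,255,0,0,0,0,0,0.91,255,0,0,0,0,0,1.04,255,0,0,0,0,0,1.17,255,0,0,0,0,0,1.3,255,0,0,0,0,0,1.35,255,0,0,0,0,0,1.35,255]'
python3 - <<'E'
from h import *
to((.645,-.182,.153),TH)
s=env.read_camera("side");t=env.read_camera("top")
a=cv2.resize(s["color"][120:220,260:360],None,fx=4,fy=4,interpolation=cv2.INTER_CUBIC);b=cv2.resize(t["color"][130:230,320:420],None,fx=4,fy=4,interpolation=cv2.INTER_CUBIC)
cv2.imwrite("pics/g.png",np.hstack([a,b])[:,:,::-1])
E
```

```text
clock: 25.4
tcp_pos: [0.6463, -0.1821, 0.1565]
tcp_rot: [-0.0, 0.991, -0.135, 0.002]
force: [0.7, 1.8, 6.3]
opening: 0.623
clock: 26.6
tcp_pos: [0.6453, -0.1828, 0.1564]
tcp_rot: [0.0, -0.689, 0.725, -0.001]
force: [-2.3, -1.4, 8.9]
opening: 0.622
dx dy dz cm [-0.08  0.03  0.34] yheading 3.090 wz -0.002 j6 -0.07 t 26.6 z [ 0.001 -0.001 -1.   ]
```

View pics/g.png

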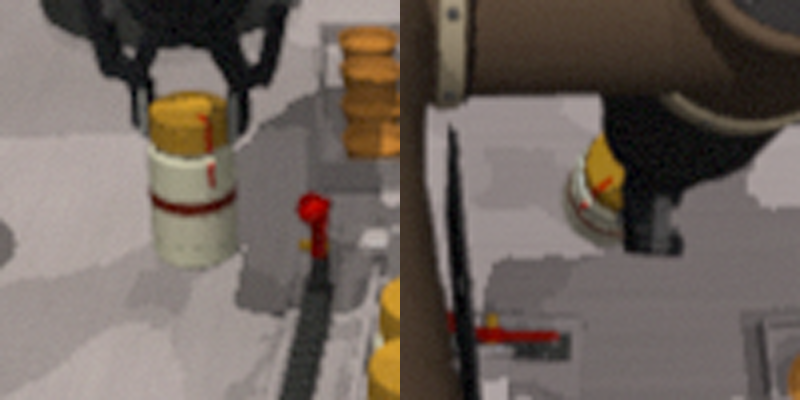

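Jar1's line (207,135) and tick (212,175) are in line, so the cap is tight. I'll carry it high over the pawl knob to the last slot.

```bash
python3 -m creep '[0,0,-4,0,0,0,255,0,0,-8,0,0,0,255,0,0,-13,0,0,0,255,0,0,-13.5,0,0,0,255]' 60
python3 - <<'E'
from h import *
to(rk(0,-.223,.164),TH)
E
```

```text
clock: 27.1
tcp_pos: [0.6471, -0.1828, 0.2972]
tcp_rot: [0.003, -0.689, 0.724, -0.004]
force: [0.3, -0.9, -2.1]
opening: 0.611
dx dy dz cm [-16.18  17.71  13.11] yheading 3.092 wz -0.000 j6 -0.07 t 27.1 z [ 0.01  -0.002 -1.   ]
```

```bash
python3 -m creep '[-4,3,0,0,0,0,255,-8,6,0,0,0,0,255,-12,9.5,0,0,0,0,255,-16,13,0,0,0,0,255,-16.2,17,0,0,0,0,255,-16.2,17.7,0,0,0,0,255,-16.2,17.7,0,0,0,0,255,-16.2,17.7,3,0,0,0,255,-16.2,17.7,6,0,0,0,255,-16.2,17.7,9,0,0,0,255,-16.2,17.7,11,0,0,0,255,-16.2,17.7,11,0,0,0,255]'
python3 - <<'E'
from h import *
o=env.observe();print(o["force"],o["opening"])
to(rk(0,-.223,.164),TH)
E
```

```text
clock: 28.3
tcp_pos: [0.4763, -0.0121, 0.1769]
tcp_rot: [-0.002, -0.689, 0.725, 0.001]
force: [0.6, -0.3, -2.8]
opening: 0.61
[ 0.60729842 -0.2725317  -2.75464946] 0.6097788790664699
dx dy dz cm [ 0.04 -0.34  1.29] yheading 3.090 wz -0.002 j6 -0.44 t 28.3 z [-0.004 -0.001 -1.   ]
```

```bash
python3 -m creep '[0,-0.3,0.5,0,0,0,255,0,-0.3,1.0,0,0,0,255,0,-0.3,1.4,0,0,0,255,0,-0.3,1.5,0,0,0,255,0,-0.3,1.5,0,0,0,100,0,-0.3,1.5,0,0,0,0,0,-0.3,1.5,0,0,0,0,0,-0.3,-3,0,0,0,0,0,-0.3,-7,0,0,0,0,0,-0.3,-11,0,0,0,0,0,-15,-11,0,0,0,0,0,-15,-11,0,0,0,0]'
python3 - <<'E'
from h import *
to(rk(0,-.326,.154),TH)
t=env.read_camera("top")
for ce,st,m in blobs(t,(15,120,60),(30,255,255),60,(100,120,400,300)): print(ce.round(1),st[4],cast(t,ce,.112).round(4)[:2])
cv2.imwrite("pics/h.png",cv2.resize(t["color"][130:290,180:400],None,fx=3.5,fy=3.5,interpolation=cv2.INTER_CUBIC)[:,:,::-1])
E
```

```text
clock: 29.5
tcp_pos: [0.5807, -0.0165, 0.2939]
tcp_rot: [0.004, -0.69, 0.724, -0.002]
force: [0.6, -0.2, -0.1]
opening: 0.999
dx dy dz cm [10.46 10.23 13.89] yheading 3.093 wz 0.000 j6 -0.36 t 29.5 z [ 0.008  0.002 -1.   ]
[228.2 237.2] 268 [0.4918 0.1689]
[251.8 240.4] 451 [0.4843 0.1151]
[279.  241.6] 446 [0.481  0.0529]
[305.6 240.8] 422 [ 0.4824 -0.0081]
```

View pics/h.png

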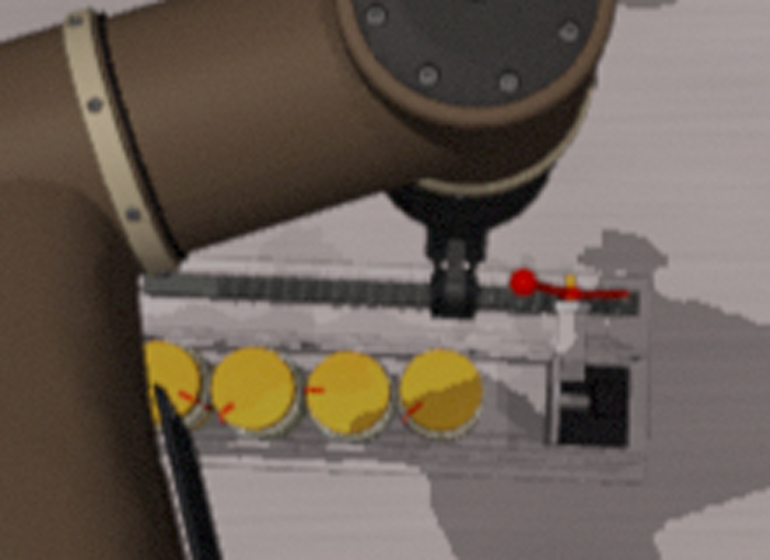

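All four jars stand in one row, with caps at (170,380), (252,388), (347,393) and (441,393). The stop is behind them and the knob is at (523,282). I'll flip the pawl back now, while the stop rests at its rear end, and then push the stop up.

```bash
python3 - <<'E'
from h import *
t=env.read_camera("top")
print(cast(t,((523.5)/3.5-.5+180,(282.5)/3.5-.5+130),.105), rk(.075,-.267,.105))
to(rk(.075,-.234,.165),TH)
E
```

```text
[ 0.55416051 -0.06337731  0.105     ] [ 0.55233222 -0.06035306  0.105     ]
dx dy dz cm [ 1.22  2.92 12.33] yheading 3.091 wz -0.001 j6 -0.36 t 29.6 z [-0.    -0.001 -1.   ]
```

```bash
python3 -m creep '[1.2,2.8,4,0,0,0,255,1.2,2.8,4,0,0,0,255,1.2,2.8,4,0,0,0,255,1.2,2.8,8,0,0,0,255,1.2,2.8,11,0,0,0,255,1.2,2.8,12.3,0,0,0,255,1.2,2.8,12.3,0,0,0,255]'
python3 -m creep '[1,0,0,0,0,0,255,2,0,0,0,0,0,255,3,0,0,0,0,0,255,4,0,0,0,0,0,255,5,0,0,0,0,0,255,6,0,0,0,0,0,255,6.6,0,0,0,0,0,255,6.6,0,0,0,0,0,255,4,0,-1,0,0,0,255,1,0,-6,0,0,0,150,1,0,-10,0,0,0,100,1,0,-10,0,0,0,100]'
python3 - <<'E'
from h import *
t=env.read_camera("top"); s=env.read_camera("side")
a=cv2.resize(t["color"][190:270,180:400],None,fx=3.3,fy=3.3);b=cv2.resize(s["color"][130:280,260:460],None,fx=2,fy=2)
b=cv2.copyMakeBorder(b,0,0,0,a.shape[1]-b.shape[1],0)
cv2.imwrite("pics/i.png",np.vstack([a,b])[:,:,::-1])
to(rk(0,-.326,.154),TH)
E
```

```text
clock: 30.3
tcp_pos: [0.5507, -0.0271, 0.1658]
tcp_rot: [-0.001, -0.689, 0.724, 0.0]
force: [-0.4, 0.2, 1.1]
opening: 0.001
clock: 31.5
tcp_pos: [0.5532, -0.0358, 0.2732]
tcp_rot: [0.004, -0.69, 0.724, -0.003]
force: [0.7, 0.8, 0.4]
opening: 0.506
dx dy dz cm [ 8.29  7.24 11.35] yheading 3.092 wz -0.000 j6 -0.34 t 31.6 z [ 0.003  0.001 -1.   ]
```

View pics/i.png

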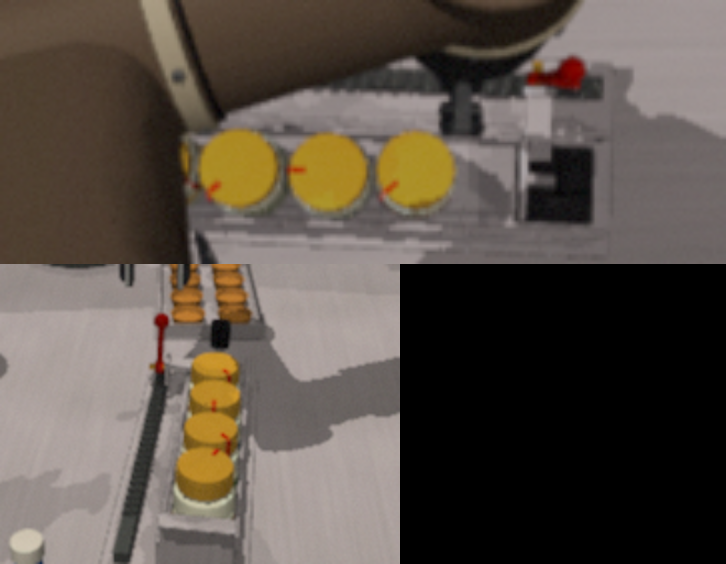

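The pawl is back (knob at (570,70), leaning rearward) and the jars are undisturbed. I'll pinch the grip and push up.

```bash
python3 -m creep '[8.3,7.0,2,0,0,0,100,8.3,7.0,2,0,0,0,100,8.3,7.0,2,0,0,0,100,8.3,7.0,5,0,0,0,100,8.3,7.0,8,0,0,0,100,8.3,7.0,10.5,0,0,0,100,8.3,7.0,11.3,0,0,0,100,8.3,7.0,11.3,0,0,0,255,8.3,7.0,11.3,0,0,0,255,8.3,7.0,11.3,0,0,0,255,8.3,7.0,11.3,0,0,0,255]' 40
python3 -m creep '[-0.7,0,0,0,0,0,255,-1.4,0,0,0,0,0,255,-2.1,0,0,0,0,0,255,-2.8,0,0,0,0,0,255,-3.5,0,0,0,0,0,255,-4,0,0,0,0,0,255,-4,0,0,0,0,0,255]'
python3 - <<'E'
from h import *
o=env.observe();print(o["force"])
to(rk(0,-.036-.243,.154),TH)
E
```

```text
clock: 32.7
tcp_pos: [0.4754, -0.1166, 0.1539]
tcp_rot: [-0.0, -0.689, 0.725, 0.0]
force: [-4.6, 0.7, 1.2]
opening: 0.277
clock: 33.4
tcp_pos: [0.4773, -0.0763, 0.1539]
tcp_rot: [-0.0, -0.689, 0.725, 0.0]
force: [-5.9, 2.2, 2.2]
opening: 0.273
[-5.867725    2.20755479  2.15802594]
dx dy dz cm [-0.76  0.09 -0.01] yheading 3.092 wz -0.001 j6 -0.30 t 33.4 z [-0.001  0.    -1.   ]
```

```bash
python3 -m creep '[-0.3,0,0,0,0,0,255,-0.6,0,0,0,0,0,255,-0.6,0,0,0,0,0,255]'; python3 -m creep '[-0.2,0,0,0,0,0,255,-0.4,0,0,0,0,0,255,-0.4,0,0,0,0,0,255]'; python3 -c "
from h import *
to(rk(0,-.036-.24,.154),TH);print(env.observe()['force'])"
```

```text
clock: 33.7
tcp_pos: [0.4776, -0.0707, 0.154]
tcp_rot: [-0.0, -0.689, 0.725, 0.0]
force: [-5.5, -1.1, 2.1]
opening: 0.274
clock: 34.0
tcp_pos: [0.4778, -0.0673, 0.1539]
tcp_rot: [-0.001, -0.689, 0.725, 0.0]
force: [-3.9, -4.4, 0.9]
opening: 0.276
dx dy dz cm [-0.15  0.09 -0.01] yheading 3.092 wz -0.001 j6 -0.32 t 34.0 z [-0.001 -0.001 -1.   ]
[-3.90079939 -4.36620279  0.94285683]
```

```bash
python3 -m creep '[-0.2,0,0,0,0,0,255,-0.3,0,0,0,0,0,255,-0.3,0,0,0,0,0,255]'; python3 -m creep '[-0.15,0,0,0,0,0,255,-0.3,0,0,0,0,0,255,-0.3,0,0,0,0,0,255]'; python3 -c "
from h import *
to(rk(0,-.036-.24,.154),TH);print(env.observe()['force'])"
```

```text
clock: 34.3
tcp_pos: [0.4779, -0.0658, 0.1539]
tcp_rot: [-0.002, -0.689, 0.724, -0.001]
force: [-2.5, -17.7, -2.3]
opening: 0.276
clock: 34.6
tcp_pos: [0.4779, -0.0652, 0.1539]
tcp_rot: [-0.003, -0.689, 0.724, -0.001]
force: [2.3, -38.0, -5.6]
opening: 0.276
dx dy dz cm [ 0.05  0.08 -0.01] yheading 3.092 wz -0.001 j6 -0.33 t 34.6 z [-0.003 -0.007 -1.   ]
[  2.28306725 -38.01760362  -5.61983997]
```

The push reached a hard stop (38 N, no further travel) at a row length of about 0.240 m, so the row is snug. I'll relax, release, back off and check.

```bash
python3 -m creep '[0.5,0,0,0,0,0,255,0.5,0,0,0,0,0,100,0.5,0,0,0,0,0,80,0.5,0,0,0,0,0,80,0.5,0,0,0,0,0,80,0.5,0,-4,0,0,0,80,0.5,0,-9,0,0,0,80,4,-2,-14,0,0,0,80,9,-2,-14,0,0,0,80,14,-2,-16,0,0,0,80,19,-2,-16,0,0,0,80,24,-2,-16,0,0,0,80]'
python3 - <<'E'
from h import *
print(env.observe()["tcp_pos"])
t=env.read_camera("top"); s=env.read_camera("side")
for ce,st,m in blobs(t,(15,120,60),(30,255,255),60,(100,180,400,300)): 
    P=cast(t,ce,.116); print(ce.round(1),st[4],P[:2].round(4),"rack",((P-END)@XR).round(4),((P-END)@YR).round(4))
print([rk(0,-.03-.06*i,.1)[:2].round(3).tolist() for i in range(4)])
a=cv2.resize(t["color"][190:280,190:390],None,fx=3.5,fy=3.5,interpolation=cv2.INTER_CUBIC);b=cv2.resize(s["color"][150:290,240:440],None,fx=1.9,fy=1.9)
b=cv2.copyMakeBorder(b,0,0,0,a.shape[1]-b.shape[1],0)
cv2.imwrite("pics/j.png",np.vstack([a,b])[:,:,::-1])
E
```

```text
clock: 35.8
tcp_pos: [0.4878, -0.291, 0.3147]
tcp_rot: [0.001, -0.69, 0.724, -0.001]
force: [1.9, 0.4, -0.2]
opening: 0.687
[ 0.48784491 -0.29098534  0.3147091 ]
[224.2 238.8] 451 [0.4881 0.1773] rack -0.0008 -0.0327
[250.8 240.4] 455 [0.4839 0.1169] rack -0.002 -0.0933
[277.1 241.6] 444 [0.4808 0.057 ] rack -0.0022 -0.1533
[303.4 240.8] 429 [ 0.4822 -0.003 ] rack 0.0022 -0.2131
[[0.489, 0.18], [0.486, 0.12], [0.483, 0.06], [0.48, 0.0]]
```

View pics/j.png

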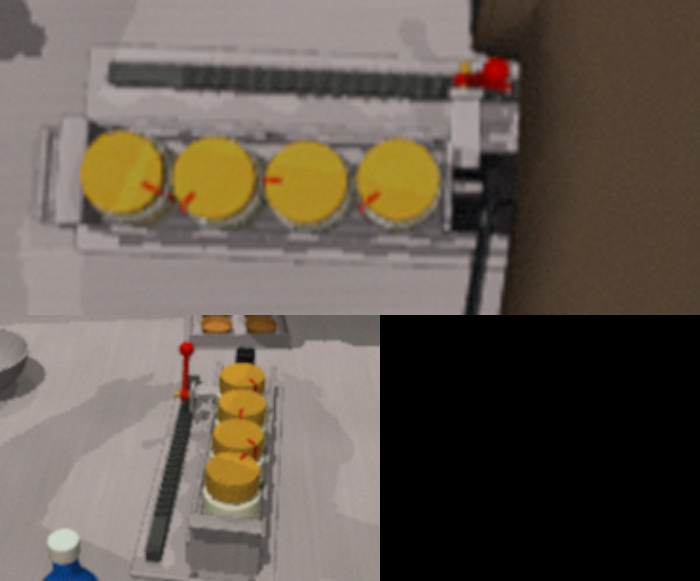

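The caps are evenly spaced in the row at (122,173), (214,178), (306,182) and (398,180), about 60 mm apart. The stop plate at (448,180) is against the last jar, and the pawl leans back with its knob at (496,72). Handing in.

```bash
python3 -c "
from station import env
print(env.finish_job(), env.observe()['clock'])"
```

```text
the job is handed in; nothing more can be done
the job is handed in; nothing more can be done
```

The jar carrier is ready and the job is handed in, about 36 s into the 208 s limit. I viewed 12 pictures of the 14 allowed.

- **Pawl and stop:** I flipped the pawl out and drew the stop back until it met its end at 43 N. Once the jars were in, I flipped the pawl back and pushed the stop up to a hard stop at 38 N.
- **Caps:** jar1 and jar2 were loose, at about 1.0 and 0.86 rad. I tightened both until the cap line met the tick. I also tried jar3 and jar4, and both already looked tight.
- **Jars:** all four stand in the row, in the order 2, 3, 4, 1 from the end plate.

**Last checks:**
- The caps measured 60 to 60.6 mm apart and within about 2 mm of the row's middle. The first jar's centre is about 33 mm from the end plate.
- The row length came out at about 0.240 m, worked out from the gripper position. The stop looked close against the last jar.
- The pawl was leaning back over the teeth, and the gripper was clear of everything.

**Not fully confirmed:** I did not measure the pawl angle directly. I never went near the tray or the bottle, but I did not measure them again at the end. My first estimate of the carrier's position was about 3 mm off; I corrected it when the stop reached its rear end.

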